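# Load the specimen clamp and lock its lever

## Task

Load the clamping rig for the next test. Lift the lockout collar on its lever and, holding it up, push the lever away from you through the gate until the keeper bar is fully open and the collar drops home; then thread one spacer ring onto each of the three posts, down on the deck, and put every specimen block onto a post of its own, flat on the spacer there with its long side running front to back. Finally lift the collar again and pull the lever back through the gate until the keeper is fully over the blocks and the collar drops home; leave the other labware where it stands.

Things in the scene. Friction and masses are not known exactly. Their poses are not given: they have to be found in the camera images.
- rig: Clamping rig, fixed to the bench: an aluminium deck plate 240 x 420 x 20 mm with three upright steel posts in a row, a guide housing along its far edge and a lever at its right end. Origin at bench height below the middle post; x points away from the robot (front to back), y along the row of posts to the left, z up. The deck's top is 20 mm above the bench.
- post0 (a point): Foot of the left post (rig y = +105 mm), on its axis at the deck's top. All posts are alike: 12 mm in diameter, with tips that taper from 56 mm to 60 mm above the deck; 105 mm between neighbours.
- post1 (a point): Foot of the middle post (rig y = 0), at the deck's top.
- post2 (a point): Foot of the right post (rig y = -105 mm), at the deck's top.
- lever_pivot (a point): Pivot of the clamp lever, 50 mm above the bench, at rig x = -20 mm, rig y = -220 mm. The hinge axis runs along the rig's y.
- clamp_lever (a joint): Angle of the lever (rad): 0 = clamped, leaning 0.30 rad from upright towards the robot (rig -x); 0.60 = fully open, leaning 0.30 rad away. Steel rod, 12 mm in diameter; it stays where it is left (friction 2 to 3 N at the collar) and drives the keeper. A raised land in the gate blocks the collar's cross pin both ways: with the collar down the lever moves only about 0.02 rad from either end.
- collar (a joint): Lift of the lockout collar along the lever (m): 0 = down, its cross pin locked in a notch of the gate; 0.018 = right up. It clears the land when lifted 0.015 or more. A spring (about 3 N) brings it down again; let go over the land, it rests on top of it, lifted 0.010 to 0.015.
- collar_grip (a point): Point on the lever's axis to grip the collar at, 110 mm from the pivot while the collar is down (it rises with the collar); z points up along the lever. The collar is a bright square sleeve 36 mm wide with two black bands 38 mm wide, from 22 mm below to 14 mm above this point, flat sides facing the rig's +y and -y. Pin and gate below it lie within 17 mm of the lever's mid plane.
- lever_cap (a point): Top of the lever's black end cap (26 mm in diameter, 7 mm thick), on the lever's axis 150 mm from the pivot.
- keeper_edge (a point): Middle of the lower front edge of the keeper, a flat dark steel bar 270 x 33 x 8 mm lying along the far side of the posts, its underside 56 mm above the deck. Clamped, this edge is 22 mm behind the posts' axes, over the back of every block, so that no block can be put on; fully open it has slid 50 mm farther back.
- block0_mid (a point): Centre of a grey mineral specimen block, 90 mm long (x) x 56 mm wide (y) x 34 mm thick (z), about 130 g, with a 24 mm hole right through its middle from top to bottom (z). It lies flat on a 4 mm thick white sheet on the bench at the left. Two or three of the three blocks are present; which post each goes on does not matter.
- block1_mid (a point): Centre of a grey mineral specimen block, 90 mm long (x) x 56 mm wide (y) x 34 mm thick (z), about 130 g, with a 24 mm hole right through its middle from top to bottom (z). Like the others. Two or three of the three blocks are present; which post each goes on does not matter.
- block2_mid (a point): Centre of a grey mineral specimen block, 90 mm long (x) x 56 mm wide (y) x 34 mm thick (z), about 130 g, with a 24 mm hole right through its middle from top to bottom (z). Like the others. Two or three of the three blocks are present; which post each goes on does not matter.
- spacer0_mid (a point): Centre of a black hard plastic spacer ring, 46 mm outside diameter, 16 mm high, with a 24 mm hole through it (z), lying flat on the white sheet. All three are always present and alike; it does not matter which goes on which post.
- spacer1_mid (a point): Centre of a black hard plastic spacer ring, 46 mm outside diameter, 16 mm high, with a 24 mm hole through it (z), lying flat on the white sheet. All three are always present and alike; it does not matter which goes on which post.
- spacer2_mid (a point): Centre of a black hard plastic spacer ring, 46 mm outside diameter, 16 mm high, with a 24 mm hole through it (z), lying flat on the white sheet. All three are always present and alike; it does not matter which goes on which post.
- jar: Bystander: white plastic bottle, 72 mm in diameter, 150 mm tall, origin at the centre of its underside.
- beaker: Bystander: glass beaker, 70 mm in diameter, 85 mm tall, origin at the centre of its underside.
- flask: Bystander: clear conical flask, 80 mm wide at the foot, 124 mm tall, origin at the centre of its underside.
- puck: Bystander: white plaster disc, 64 mm in diameter, 18 mm thick, lying flat, origin at the centre of its underside.
There are look-alikes about, which are no part of the job. What is shaped like the part that bears spacer0_mid but orange or red is not meant.

How it is judged:
By the outcome, as a careful person would: the job done as asked, in the order asked, and still so for the second after the job is handed in, with the robot touching nothing.
Of block0, block1, block2 only 2 to 3 are there at a start; the rules pass over those that are not, and their reading is None.
At some moment in a run one of block0, block1, block2, spacer0, spacer1, spacer2 may be knocked a few centimetres aside while the robot is not near it.
Once in a run the grip may slacken for a moment while it holds something.
It also fails if it takes over 210 s, if anything falls off the work surface, if the arm or the gripper's body presses on something with over 40 N, if the wrist force passes 120 N, or if a joint passes its speed limit or range.

## Robot

A 6-joint arm with a two-finger parallel gripper is mounted at the origin on the work surface. World frame = base frame: x ahead of the robot, y to its left, z up, the work surface at z = 0. Lengths are in mm, angles in rad, forces in N, time in s.
With the tool pointing down it reaches from about 300 to 775 mm from the base axis. Payload 14.6 kg.
Tool frame: the origin (TCP) lies on the centre line of the jaws, within the pads' length; the fingertips stand 19 mm ahead of it and the grasp point (between the pads) is the TCP (bot.tip_reach is the distance from the TCP to the fingertips, in mm); y points along the fingers, x is the direction in which the jaws open and shut, and the axes are right-handed (so a half turn about y gives the same grasp; the last joint's range is limited). The gripper opens to 85 mm and grips with 20 to 120 N. Pads are 22 mm wide; open, the fingers measure 114 mm over their backs; the gripper's body (76 mm by 85 mm) begins 54 mm behind the grasp point. The pads swing forward as they close: fully open they stand 13 mm farther back than shut.
Start: joints at [1.193, 0.3, 1.521, -0, 1.321, -0.067], TCP at [168.199, 523.64, 250.281] pointing down, gripper open.
Joint ranges: [-3.03, 3.03], [-0.79, 2.21], [0.23, 2.52], [-1.04, 4.18], [0, 3.07], [-2.55, 2.55]. Speed limits (rad/s): [2.22, 2.22, 2.57, 3.14, 3.14, 3.14].

## Interface

Orientations are given as a unit quaternion [w, x, y, z].
In Python, from rig import bot gives the robot as it stands. Calls block until the motion is done:
- bot.move_to(position, orientation): joint-space move of the TCP to a pose.
- bot.servo_line(position, attitude=None, speed=150, until_force=None): straight line of the TCP; attitude=None keeps the orientation; speed is the mean speed in mm/s. With until_force (N) it stops when the force on the tool has changed by that much, and returns True; else False.
- bot.move_joints(angles): joint-space move.
- bot.move_gripper(opening, grip_force=None): finger opening in mm; grip_force is the grip in N (None keeps the last); returns when the fingers have stopped.
- bot.dwell(seconds).
- bot.ik(position, orientation): joint angles nearest the present ones, or None.
- bot.read_state(): the state.
- bot.read_camera(name): name is "scene" or "top" or "wrist"; returns a dict with "image" (480x640x3 uint8, blue, green, red), "depth" (480x640 float32, mm along the optical axis (not along the pixel's ray), 0 where there is no reading), "fovy" (degrees; the focal length in pixels is half the picture's height over the tangent of half this angle, whatever the lens; pixels are square), "cx", "cy" (the principal point, pixels), "k1" (the pictures are not rectified: a ray, as slopes to the right and down, at radius r is drawn at 1 + k1 r^2 times it, then the intrinsics apply), "eye" and "attitude" of the camera in the world; the wrist camera has in their place "mount" (4x4, takes a point from camera to tool coordinates, whose origin is the TCP and whose axes are the tool frame's). Camera axes: x right, y down, z forward; pixel columns grow to the right and rows downward; lengths in mm; the calibration is good to about 2 mm. A picture is of the moment at which its call begins: read the wrist's pose just before it.
A pose or a line that the arm cannot do raises bot.MotionError and nothing moves.
- bot.finish_job(): hands the job in, once; it reports no verdict.
The state is a dict: "clock": time; "joint_positions": joint angles; "qvel": joint speeds; "effort": joint torques, N m; "ee_pos": TCP position; "tool_rot": TCP orientation; "ft_force": force on the tool from outside, world axes, zero at the start; "moment": the same for the moment, N m; "grip_width": finger opening in mm.
Only numpy, scipy, OpenCV 4.12 (cv2) and the standard library are available. Lean on these libraries where they do the work, as an engineer would, in place of code of your own. Each camera call takes 0.05 s, during which the arm holds its last target.

## Working session

There is one attempt and no reset: what is moved stays moved. The work goes in short steps, each a Python script; the robot and the scene stay as the last script left them, time stands still between calls to the robot, and variables do not carry over. Pictures are saved under pics/ and viewed, and the job is handed in when it is done.

```bash
ls -la; mkdir -p pics; cat > h.py <<'E'
import numpy as np, cv2, json
from rig import bot
from scipy.spatial.transform import Rotation as R
def rot(q): return R.from_quat([q[1],q[2],q[3],q[0]]).as_matrix()
def quat(M):
    q=R.from_matrix(M).as_quat(); return [q[3],q[0],q[1],q[2]]
def cam(name):
    s=bot.read_state(); c=bot.read_camera(name)
    f=240/np.tan(np.radians(c['fovy'])/2); c['f']=f
    c['K']=np.array([[f,0,c['cx']],[0,f,c['cy']],[0,0,1]])
    # forward distortion factor (1+k1 r^2)
    c['D']=np.array([c['k1'],0,0,0,0.])
    if 'eye' in c: c['o']=np.array(c['eye'],float); c['M']=rot(c['attitude'])
    else:
        T=np.eye(4); T[:3,:3]=rot(s['tool_rot']); T[:3,3]=s['ee_pos']
        T=T@np.array(c['mount']); c['o']=T[:3,3]; c['M']=T[:3,:3]
    return c
def rays(c,uv):
    n=cv2.undistortPoints(np.array(uv,float).reshape(-1,1,2),c['K'],c['D']).reshape(-1,2)
    return np.c_[n,np.ones(len(n))]@c['M'].T
def onplane(c,uv,z):
    d=rays(c,uv); t=(z-c['o'][2])/d[:,2]; return c['o']+d*t[:,None]
def bydepth(c,uv):
    d=rays(c,uv); uv=np.round(np.array(uv)).astype(int).reshape(-1,2)
    return c['o']+d*c['depth'][uv[:,1],uv[:,0]][:,None]
def proj(c,P):
    p=(np.array(P,float).reshape(-1,3)-c['o'])@c['M']
    return cv2.projectPoints(p,np.zeros(3),np.zeros(3),c['K'],c['D'])[0].reshape(-1,2)
def cloud(c):
    vv,uu=np.mgrid[0:480,0:640]
    uv=np.c_[uu.ravel(),vv.ravel()]
    P=bydepth(c,uv).reshape(480,640,3); P[c['depth']<=0]=np.nan
    return P
E
python3 - <<'E'
from h import *
print(bot.read_state())
for n in ['scene','top','wrist']:
    c=cam(n); cv2.imwrite(f'pics/{n}0.png',c['image']); print(n,c['fovy'],c['cx'],c['cy'],c['k1'],c['o'],c['M'].round(3).tolist())
E
```

```text
total 12
drwxr-xr-x  3 agent agent 4096 Dec  7 06:47 .
drwxr-xr-x 23 root  root  4096 Dec  7 06:47 ..
drwxr-xr-x  2 agent agent 4096 Dec  7 06:47 pics
{'clock': 0.0, 'joint_positions': array([ 1.19339443e+00,  3.00507984e-01,  1.52157967e+00, -3.88133272e-05,
        1.32072534e+00, -6.65949470e-02]), 'qvel': array([ 0.00163053,  0.00012239, -0.00023203, -0.00212274, -0.00082848,
        0.00042226]), 'effort': array([-1.05814019e-03, -5.43496013e+01, -3.61789727e+01, -1.34082006e-04,
        4.05309635e-03, -5.03382432e-05]), 'ee_pos': array([168.13334029, 523.44401147, 249.70167192]), 'tool_rot': array([-0.57112017,  0.57160349,  0.41623022, -0.41694556]), 'ft_force': array([-0.15444955,  0.71702135,  0.43837013]), 'moment': array([0.01278034, 0.02567982, 0.00257731]), 'grip_width': 85.32804127419261}
scene 57.054491197802776 318.8778051705586 239.04689259843784 0.03403029966120682 [1024.50415705  770.25889188  722.51313019] [[-0.845, 0.279, -0.457], [0.535, 0.466, -0.705], [0.017, -0.84, -0.542]]
top 57.10555091720602 320.57510100004686 237.32123316250747 0.026531954743165873 [ 305.82331906   41.61991484 1171.6669732 ] [[-0.033, -0.977, 0.211], [-0.999, 0.032, -0.009], [0.002, -0.211, -0.978]]
wrist 62.720905053513235 323.8444656923927 237.55302608392418 -0.011436018403735872 [ 97.9210299  545.56257095 372.57097669] [[0.305, 0.912, 0.274], [0.952, -0.292, -0.089], [-0.001, 0.288, -0.957]]
```

View pics/scene0.png

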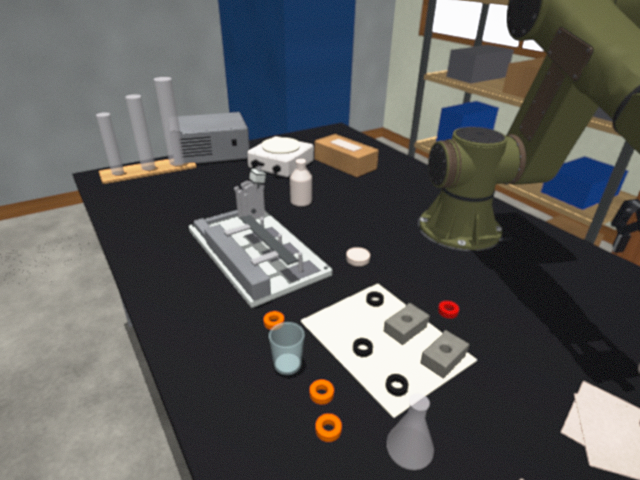

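View pics/top0.png

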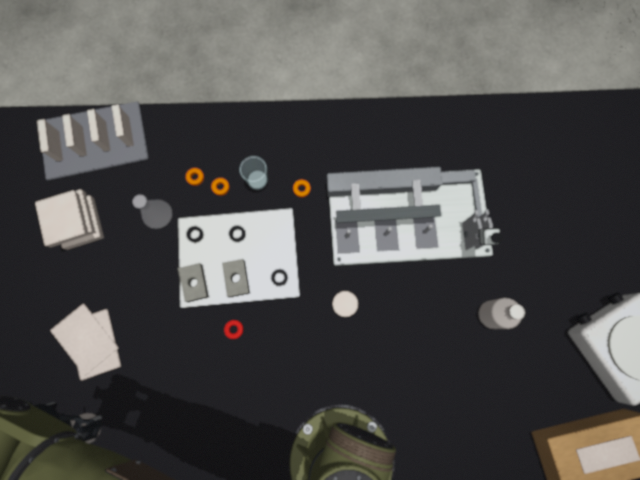

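View pics/wrist0.png

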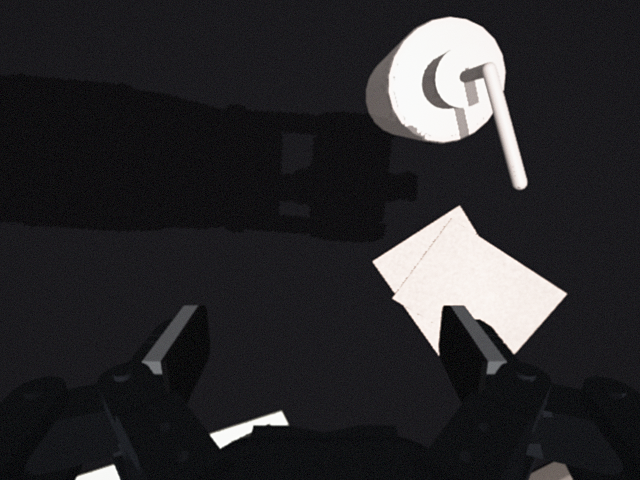

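```bash
python3 - <<'E'
from h import *
s=bot.read_state(); print(rot(s['tool_rot']).round(3)); print(np.array(bot.read_camera('wrist')['mount']).round(3), bot.tip_reach)
E
```

```text
[[ 0.306 -0.    -0.952]
 [ 0.952 -0.001  0.306]
 [-0.001 -1.     0.   ]]
[[ 1.00000e+00  1.00000e-03  0.00000e+00 -5.68000e-01]
 [-0.00000e+00 -2.89000e-01  9.57000e-01 -1.22773e+02]
 [ 1.00000e-03 -9.57000e-01 -2.89000e-01  7.36290e+01]
 [ 0.00000e+00  0.00000e+00  0.00000e+00  1.00000e+00]] 19.0
```

```bash
python3 - <<'E'
from h import *
c=cam('top')
im=cv2.resize(c['image'][150:330,160:520],None,fx=2.2,fy=2.2,interpolation=cv2.INTER_CUBIC); cv2.imwrite('pics/topcrop.png',im)
for n,uv,z in [('b',(193,282),38),('b',(236,278),38),('r',(195,234),20),('r',(237,233),20),('r',(280,277),20),
 ('deckFL',(336,264),20),('deckFR',(491,256),20),('post0tip',(349,233),80),('p1',(387,232),80),('p2',(427,230),80),('puck',(345,304),18),('jar',(502,314),75),('beaker',(255,175),0),('sheet',(180,306),4),('sheet',(299,297),4),('sheet',(179,217),4),('sheet',(293,209),4)]:
    print(n,onplane(c,[uv],z)[0].round(0),bydepth(c,[uv])[0].round(0))
E
```

```text
b [444. 362.  38.] [448. 372.   3.]
b [450. 252.  38.] [455. 259.  -1.]
r [574. 365.  20.] [578. 371.   1.]
r [573. 254.  20.] [576. 256.   6.]
r [451. 141.  20.] [454. 142.  -1.]
deckFL [481.  -7.  20.] [481.  -7.  21.]
deckFR [ 489. -417.   20.] [ 493. -427.   -6.]
post0tip [550. -41.  80.] [550. -41.  78.]
p1 [ 549. -138.   80.] [ 554. -141.   56.]
p2 [ 551. -239.   80.] [ 557. -246.   53.]
puck [376. -26.  18.] [376. -27.  15.]
jar [ 336. -405.   75.] [ 335. -389.  115.]
beaker [743. 208.   0.] [742. 208.   3.]
sheet [386. 404.   4.] [387. 406.  -3.]
sheet [399.  93.   4.] [399.  93.   1.]
sheet [627. 415.   4.] [628. 416.  -1.]
sheet [639. 104.   4.] [640. 104.   0.]
```

View pics/topcrop.png

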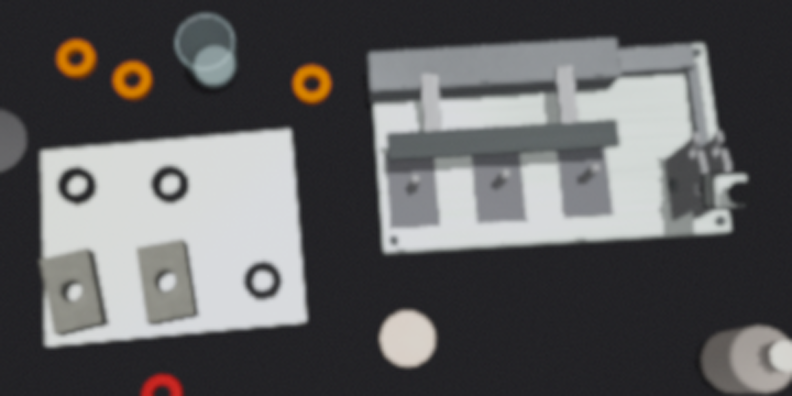

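```bash
cat >> h.py <<'E'
def down(yaw=0.0, tilt=0.0):
    """tool y down, tool x along rig y rotated by yaw; tilt>0: lever-lean away (tool back leans to +x)"""
    M=np.array([[0,0,-1.],[1,0,0],[0,-1,0]])
    return quat(R.from_euler('z',yaw).as_matrix()@R.from_euler('y',tilt).as_matrix()@M)
E
python3 - <<'E'
from h import *
bot.move_to([490,-150,300],down())
s=bot.read_state(); print(s['clock'],s['ee_pos'],s['joint_positions'].round(2))
c=cam('wrist'); cv2.imwrite('pics/w1.png',c['image']); np.savez('w1.npz',**{k:c[k] for k in ['image','depth','K','D','o','M']})
bot.move_to([500,-300,300],down())
c=cam('wrist'); cv2.imwrite('pics/w2.png',c['image']); np.savez('w2.npz',**{k:c[k] for k in ['image','depth','K','D','o','M']})
E
```

```text
2.8917 [ 490.16051185 -149.47283456  299.95639253] [-0.37  0.18  1.55  0.    1.41 -1.94]
```

View pics/w1.png

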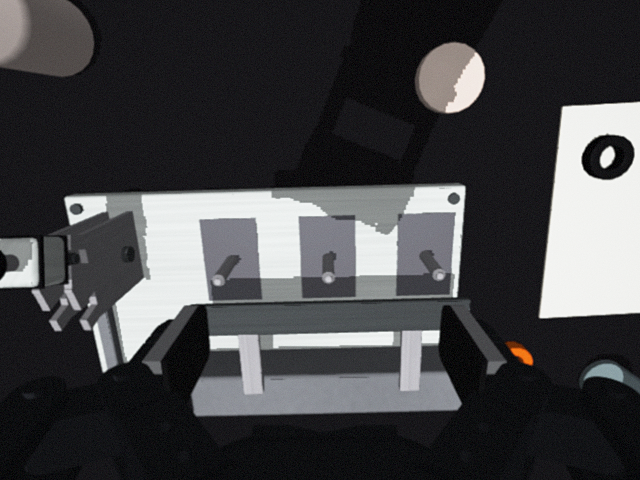

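View pics/w2.png

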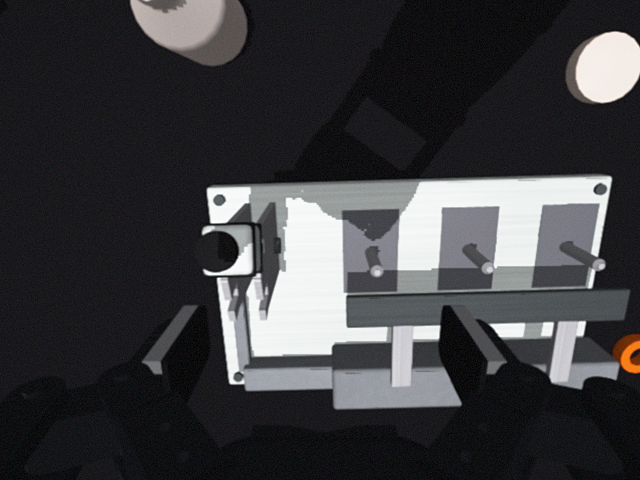

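```bash
python3 - <<'E'
from h import *
def load(n):
    c=dict(np.load(n)); return c
for n,tips,cor in [('w1.npz',[(438,275),(328,279),(218,281)],[(465,185),(66,197)]),('w2.npz',[(599,265),(488,268),(376,272)],[(612,177),(208,187)])]:
    c=load(n)
    T=onplane(c,tips,80); C=onplane(c,cor,20)
    print(n,'tips',T.round(1).tolist(),'d',np.diff(T,axis=0).round(1).tolist(),'corners',C.round(1).tolist(), np.linalg.norm(C[0]-C[1]))
    P=cloud(c)
    g=P[...,2]
    m=(g>15)&(g<26); print('deck z med',np.nanmedian(g[m]),m.sum())
    m=(g<8)&(g>-8); print('bench z',np.nanmedian(g[m]),m.sum())
    # deck front edge fit: white pixels near top boundary
    im=c['image'].astype(int).sum(2)
    pts=[]
    for u in range(cor[1][0]+20,cor[0][0]-20,4):
        col=im[:,u]; v0=(cor[0][1]+cor[1][1])//2
        dd=np.diff(col[v0-15:v0+15]); k=dd.argmax(); 
        if dd[k]>60: pts.append((u,v0-15+k+.5))
    Q=onplane(c,pts,20)[:,:2]; 
    for _ in range(4):
        p=np.polyfit(Q[:,1],Q[:,0],1); r=Q[:,0]-np.polyval(p,Q[:,1]); Q=Q[abs(r)<1.5] if len(Q[abs(r)<1.5])>10 else Q
    print('front edge x=',p, len(Q), 'yaw',-np.arctan(p[0]))
    m=(c['depth']>0)
    # heights of things
    q=bydepth(c,[(300,400) if n[1]=='1' else (400,400)]); print('housing top',q)
c=load('w2.npz'); 
print('cap',bydepth(c,[(218,252),(225,250)]).round(1))
cv2.imwrite('pics/levercrop.png',cv2.resize(c['image'][170:400,180:320],None,fx=2.6,fy=2.6,interpolation=cv2.INTER_CUBIC))
E
```

```text
w1.npz tips [[556.1, -42.8, 80.0], [560.3, -145.9, 80.0], [562.5, -249.4, 80.0]] d [[4.1, -103.0, 0.0], [2.2, -103.5, 0.0]] corners [[481.1, -4.7, 20.0], [494.0, -418.3, 20.0]] 413.7730998160071
deck z med 19.247207645085723 48071
bench z -0.7210324618989716 155530
front edge x= [-2.79162036e-02  4.81433517e+02] 43 yaw 0.027908955120236358
housing top [[ 701.2844315  -174.86577318   73.73076942]]
w2.npz tips [[556.1, -43.6, 80.0], [558.9, -147.4, 80.0], [562.8, -251.7, 80.0]] d [[2.9, -103.9, 0.0], [3.9, -104.3, 0.0]] corners [[482.4, -4.5, 20.0], [493.0, -419.5, 20.0]] 415.1828338866645
deck z med 19.226325529997382 50165
bench z -0.8846197118618306 159680
front edge x= [-1.88846172e-02  4.81869815e+02] 76 yaw 0.018882372778807117
housing top [[ 710.80023643 -219.75369914   73.72466251]]
cap [[ 504.6 -365.7  193. ]
 [ 503.4 -361.4  192.5]]
```

View pics/levercrop.png

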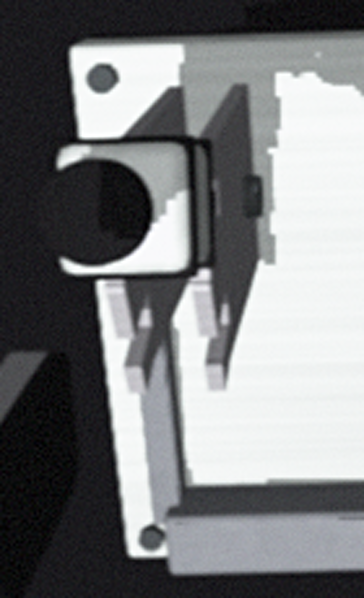

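```bash
python3 - <<'E'
from h import *
def sv(c,n): cv2.imwrite(f'pics/{n}.png',c['image']); np.savez(n+'.npz',**{k:c[k] for k in ['image','depth','K','D','o','M']})
bot.move_to([502,-366,315],down(0.027))
sv(cam('wrist'),'w3')
bot.move_to([560,-251.5,205],down(0.027)); sv(cam('wrist'),'w4')
bot.move_to([557,-42,205],down(0.027)); sv(cam('wrist'),'w5')
print(bot.read_state()['clock'])
E
python3 -c "
import cv2,numpy as np
a=[cv2.imread(f'pics/w{i}.png') for i in (3,4,5)]
a=[cv2.resize(x[140:340,180:460],None,fx=1.4,fy=1.4) for x in a]
b=np.vstack([np.hstack(a[:2]),np.hstack([a[2],a[2]*0])]);cv2.imwrite('pics/w345.png',b);print(b.shape)"
```

```text
5.7333
(560, 784, 3)
```

View pics/w345.png

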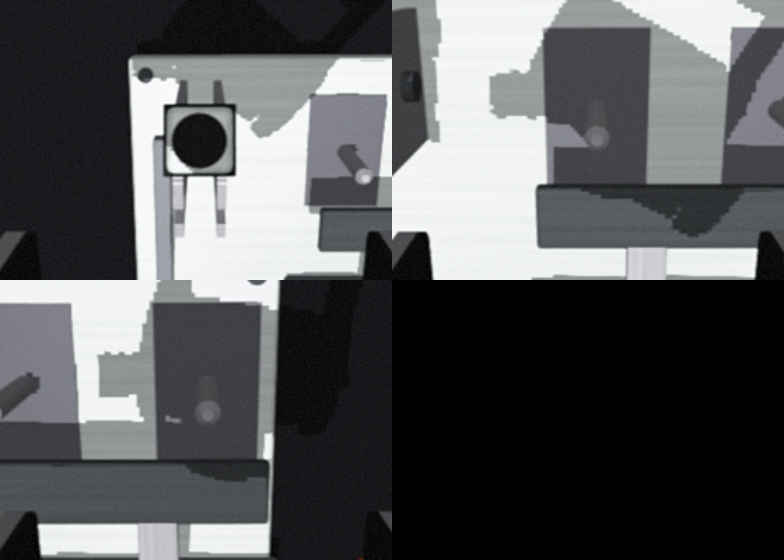

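```bash
python3 - <<'E'
from h import *
a=[]
for n in ('w4','w5'):
    im=cv2.imread(f'pics/{n}.png')[200:275,285:375]; a.append(cv2.resize(im,None,fx=6,fy=6,interpolation=cv2.INTER_CUBIC)[:, :400])
cv2.imwrite('pics/tips.png',np.hstack(a))
c=dict(np.load('w3.npz')); g=cv2.cvtColor(c['image'],cv2.COLOR_BGR2GRAY)
m=(g[205:275,285:360]<60).astype(np.uint8)
n,l,st,ce=cv2.connectedComponentsWithStats(m)
for s,e in zip(st,ce): 
    if s[4]>100: print(s,e+[285,205])
E
```

```text
[   0    0   75   70 3830] [322.05639687 239.41984334]
[  6   9  57  52 259] [321.57915058 237.14671815]
[  18   16   39   39 1154] [321.96967071 240.13431542]
```

View pics/tips.png

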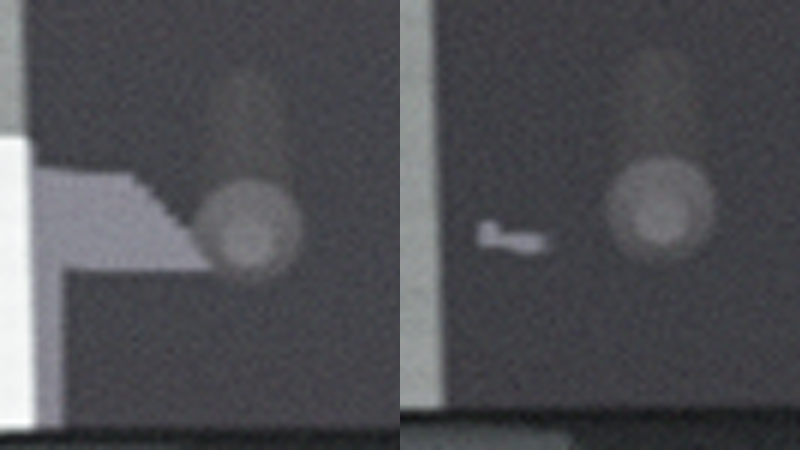

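```bash
python3 - <<'E'
from h import *
c3,c4,c5=[dict(np.load(f'w{i}.npz')) for i in (3,4,5)]
p2=onplane(c4,[(326.3,240)],80)[0]; p0=onplane(c5,[(328.7,236.3)],80)[0]
cap=onplane(c3,[(322,240.1)],193.3)[0]
d=p0-p2; yaw=np.arctan2(-d[0],d[1]); p1=(p0+p2)/2
print(p0,p2,np.linalg.norm(d),yaw,p1,cap)
Rz=R.from_euler('z',yaw).as_matrix()
print('pred cap',p1+Rz@[-20-150*np.sin(.3),-220,0], 'depth cap',bydepth(c3,[(322,240)]))
E
```

```text
[557.45598031 -40.62581193  80.        ] [ 563.40951557 -250.81656682   80.        ] 210.27505326311416 0.028316868226562767 [ 560.43274794 -145.72118938   80.        ] [ 503.91419841 -367.33881306  193.3       ]
pred cap [ 502.35938427 -367.45431727   80.        ] depth cap [[ 503.98235344 -367.33893842  192.85856525]]
```

```bash
cat >> h.py <<'E'
YAW=0.0283; RZ=R.from_euler('z',YAW).as_matrix(); P1=np.array([560.4,-145.7,0])
PIV=np.array([547.3,-367.4,50.])
def rigpt(x,y,z): return P1+RZ@np.array([x,y,z],float)
def lev(th,r): return PIV+RZ@np.array([r*np.sin(th),0,r*np.cos(th)]), down(YAW,th)
def st(msg=''):
    s=bot.read_state(); print(msg,'t%.1f'%s['clock'],s['ee_pos'].round(1),'F',s['ft_force'].round(1),'w%.1f'%s['grip_width'],flush=True); return s
def sv(n,name='wrist'):
    c=cam(name); cv2.imwrite(f'pics/{n}.png',c['image']); np.savez(n+'.npz',**{k:c[k] for k in ['image','depth','K','D','o','M']}); return c
E
python3 - <<'E'
from h import *
p,q=lev(-.3,215); bot.move_to(p,q); st('pre')
p,q=lev(-.3,110); print(bot.servo_line(p,q,speed=100,until_force=12)); st('at')
bot.move_gripper(30,40); st('grip')
for r in (120,125,126,127):
    p,q=lev(-.3,r); bot.servo_line(p,q,speed=30); st(r)
c=sv('s1','scene'); sv('w6')
E
python3 -c "
import cv2,numpy as np
a=cv2.imread('pics/s1.png')[150:310,170:350];cv2.imwrite('pics/s1c.png',cv2.resize(a,None,fx=4,fy=3.7,interpolation=2))"
```

```text
pre t7.0 [ 484.2 -368.5  255.2] F [0.1 0.7 0.3] w85.4
False
at t8.2 [ 514.9 -368.5  155.9] F [-0.2 -0.7  0.6] w85.4
grip t8.7 [ 514.8 -367.3  155.7] F [-5.8 12.  10.2] w35.2
120 t9.2 [ 512.  -367.2  164.1] F [ 2.6  8.1 -2.7] w35.9
125 t9.5 [ 510.5 -367.3  168.8] F [ 3.3  7.4 -3.8] w35.6
126 t9.8 [ 510.2 -367.3  169.7] F [ 2.7  9.1 -2.4] w35.4
127 t10.0 [ 509.9 -367.3  170.7] F [ 2.6  6.5 -3.9] w35.3
```

View pics/s1c.png

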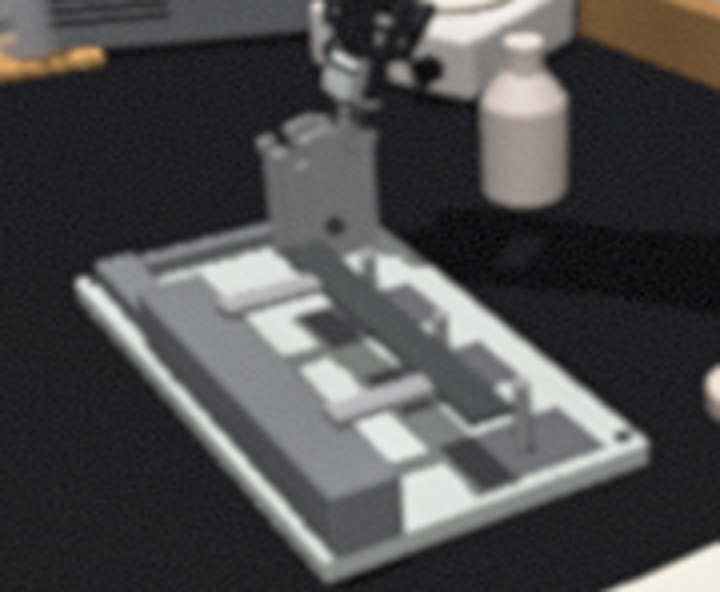

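View pics/w6.png

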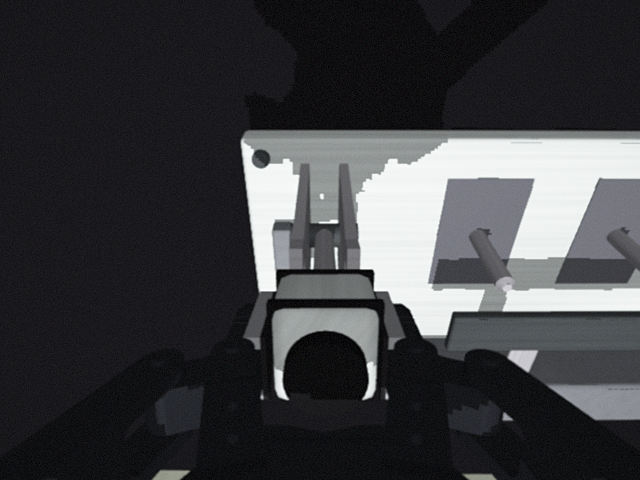

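```bash
cat >> h.py <<'E'
def arc(a,b,r,n=9,lim=25):
    for th in np.linspace(a,b,n+1)[1:]:
        p,q=lev(th,r); bot.servo_line(p,q,speed=70); s=st('%.3f'%th)
        if np.linalg.norm(s['ft_force'])>lim: print('LIM'); return False
    return True
E
python3 - <<'E'
from h import *
print(arc(-.3,.3,127))
sv('w7')
E
```

```text
-0.233 t10.4 [ 518.  -367.   172.4] F [ 1.2  6.5 -4.6] w35.5
-0.167 t10.7 [ 526.2 -366.7  173.9] F [-1.1  5.4 -4.1] w35.6
-0.100 t10.9 [ 534.7 -366.5  175. ] F [ 0.4  7.1 -3.9] w35.6
-0.033 t11.2 [ 543.1 -366.2  175.5] F [-0.5  6.7 -4.4] w35.1
0.033 t11.5 [ 551.6 -366.   175.4] F [-1.2  7.6 -4. ] w35.1
0.100 t11.8 [ 560.  -365.8  174.8] F [-1.5  8.2 -4.8] w35.3
0.167 t12.1 [ 568.3 -365.6  173.7] F [-1.5  9.2 -5.2] w35.3
0.233 t12.3 [ 576.7 -365.4  172. ] F [-1.8 10.3 -3.9] w35.5
0.300 t12.6 [ 583.7 -365.3  170. ] F [-13.1  13.4  -0.7] w35.6
True
```

View pics/w7.png

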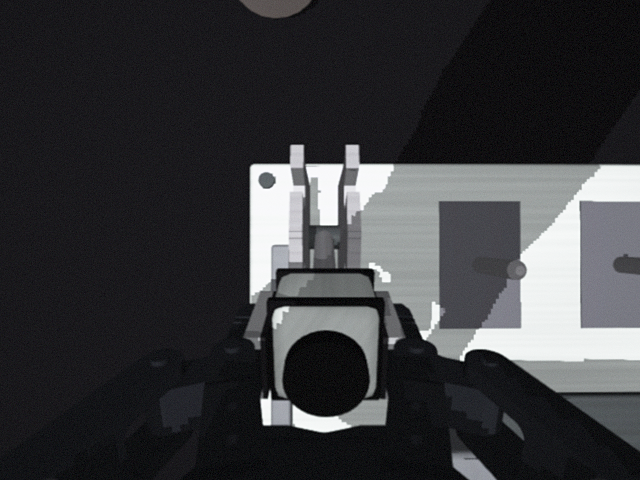

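```bash
python3 - <<'E'
from h import *
for r in (120,111):
    p,q=lev(.3,r); bot.servo_line(p,q,speed=40); st(r)
bot.move_gripper(85); st('open')
p,q=lev(.3,220); bot.servo_line(p,q,speed=150)
bot.move_to(rigpt(40,-150,300),down(YAW)); st()
sv('w8'); sv('s2','scene')
E
python3 -c "
import cv2,numpy as np
a=cv2.imread('pics/s2.png')[150:310,170:350];cv2.imwrite('pics/s2c.png',cv2.resize(a,None,fx=4,fy=3.7,interpolation=2))"
```

```text
120 t13.0 [ 581.7 -365.3  163.6] F [-10.1  13.2  -1.4] w35.5
111 t13.3 [ 579.3 -365.4  156.1] F [-9.5 13.4  3.1] w35.5
open t13.9 [ 580.1 -366.6  156. ] F [0.8 0.8 0.1] w85.3
 t15.3 [ 604.1 -294.4  300.2] F [ 0.4 -0.3  0.2] w85.0
```

View pics/s2c.png

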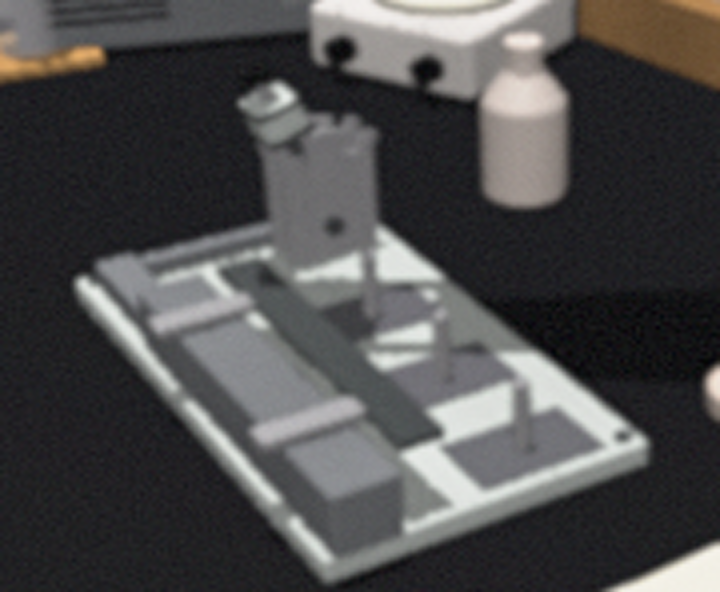

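View pics/w8.png

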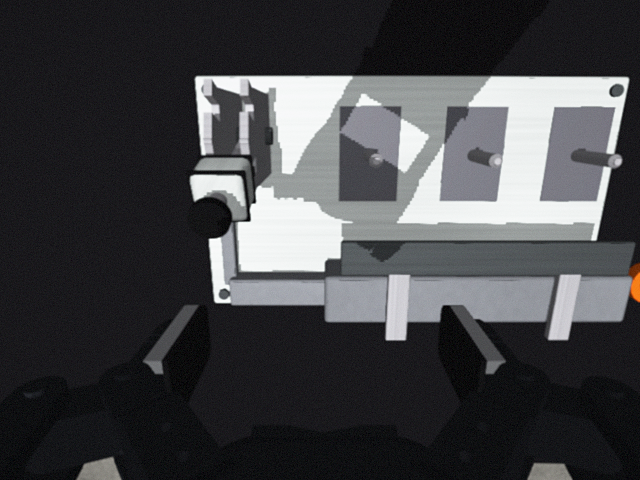

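```bash
python3 - <<'E'
from h import *
c=dict(np.load('w8.npz'))
print('cap pred',proj(c,lev(.3,150)[0]),'collar top lifted0',[proj(c,lev(.3,124+k)[0]) .round(1).tolist() for k in (0,12,18)])
print('keeper top front edge pred',proj(c,[rigpt(72,-100,84),rigpt(72,0,84),rigpt(72,100,84)]).round(1))
cv2.imwrite('pics/w8c.png',cv2.resize(c['image'][130:310,170:350],None,fx=3.3,fy=3.3,interpolation=2))
# blocks look
bot.move_to([480,260,300],down(0)); sv('w9'); st()
E
```

```text
cap pred [[206.16714707 221.80939759]] collar top lifted0 [[[216.0, 201.1]], [[211.7, 210.2]], [[209.4, 215.0]]]
keeper top front edge pred [[379.6 242.2]
 [490.1 242.3]
 [599.7 242.3]]
 t17.5 [480.5 259.4 299.9] F [-0.3 -0.1  0.7] w84.9
```

View pics/w8c.png

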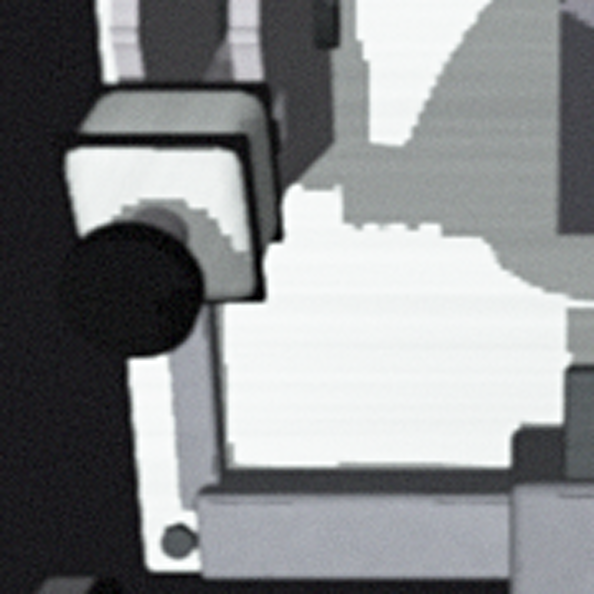

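View pics/w9.png

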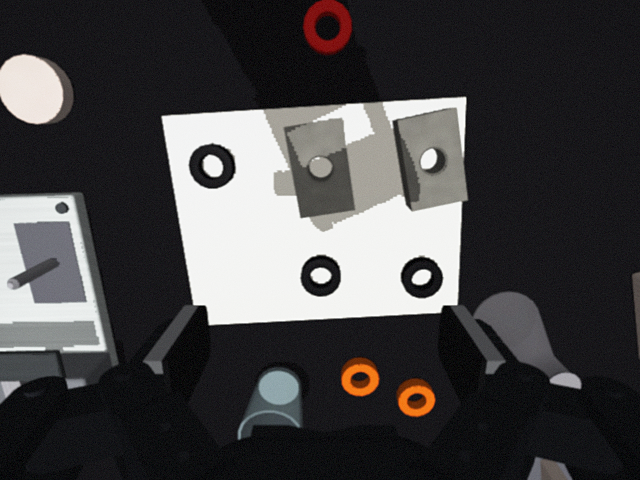

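```bash
cat >> h.py <<'E'
def find_rings(c, lo=3, thr=60):
    """dark blobs ~46mm on white sheet -> centres (world) and sizes"""
    hsv=cv2.cvtColor(c['image'],cv2.COLOR_BGR2HSV); g=cv2.cvtColor(c['image'],cv2.COLOR_BGR2GRAY)
    m=(g<thr).astype(np.uint8)
    cs,_=cv2.findContours(m,cv2.RETR_CCOMP,cv2.CHAIN_APPROX_NONE)
    out=[]
    for k in cs:
        if len(k)<30: continue
        x,y,w,h=cv2.boundingRect(k)
        if x<=1 or y<=1 or x+w>=639 or y+h>=479: continue
        P=onplane(c,k.reshape(-1,2),12)[:,:2].astype(np.float32)
        (cx,cy),(a,b),_=cv2.fitEllipse(P)
        A=cv2.contourArea(P)
        if 40<min(a,b) and max(a,b)<58 and A>0.93*np.pi/4*a*b:
            p=[cx,cy]; px=k.reshape(-1,2).mean(0)
            if all(np.hypot(cx-o[0],cy-o[1])>10 for o in out):
                hh=hsv[y:y+h,x:x+w][m[y:y+h,x:x+w]>0]
                out.append((round(cx,1),round(cy,1),round(a,1),round(b,1),px.round(0).tolist(),int(np.median(hh[:,1])),int(np.median(hh[:,2]))))
    return out
E
python3 - <<'E'
from h import *
c=dict(np.load('w9.npz'))
for r in find_rings(c): print(r)
print('flask foot',onplane(c,[(508,318)],20)[0].round(0), bydepth(c,[(500,300),(530,340),(565,382)]).round(0))
t=cam('top'); print('top flask',onplane(t,[(156,214)],0)[0].round(0))
E
```

```text
(577.1, 368.6, 43.1, 48.9, [421.0, 277.0], 40, 23)
(575.1, 255.1, 42.7, 47.7, [320.0, 275.0], 35, 26)
(453.2, 143.2, 43.2, 46.3, [212.0, 166.0], 29, 31)
(742.2, 374.1, 47.7, 51.7, [416.0, 398.0], 118, 36)
(711.2, 302.7, 47.8, 51.4, [359.0, 377.0], 95, 30)
flask foot [624. 469.  20.] [[606. 461.  11.]
 [622. 469.  70.]
 [633. 476. 123.]]
top flask [638. 479.   0.]
```

```bash
cat >> h.py <<'E'
def ring_pick(est,name,yaw=0.0):
    bot.move_gripper(75); bot.move_to([est[0],est[1],145],down(yaw)); c=sv(name)
    rs=[r for r in find_rings(c) if np.hypot(r[0]-est[0],r[1]-est[1])<40 and r[5]<60]
    print(rs)
    if len(rs)!=1: return False
    x,y=rs[0][:2]
    hit=bot.servo_line([x,y,25],down(yaw),speed=140,until_force=12); st('down %s'%hit)
    if hit: return False
    bot.move_gripper(30,40); st('grip')
    bot.servo_line([x,y,150],speed=200); s=st('up')
    return 38<s['grip_width']<50
def ring_place(py,dx=0,dy=0):
    p=rigpt(dx,py+dy,150); bot.move_to(p,down(YAW)); s=st('over')
    if s['grip_width']<38: return False
    p[2]=41.5; hit=bot.servo_line(p,speed=110,until_force=10); s=st('placed hit=%s'%hit); return s['ee_pos'][2]<46
E
python3 - <<'E'
from h import *
print(ring_pick((453.2,143.2),'r1'))
sv('r1b')
E
```

```text
[]
False
```

View pics/r1.png

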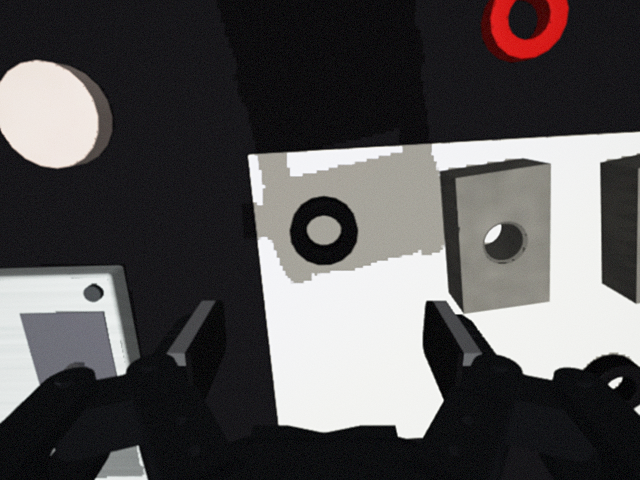

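View pics/r1b.png

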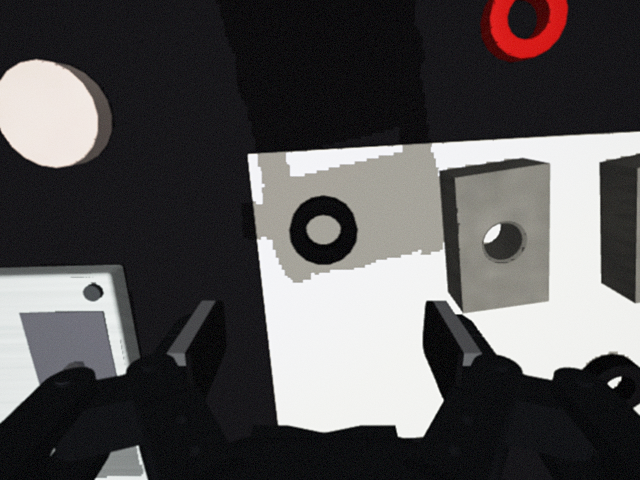

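```bash
python3 - <<'E'
from h import *
c=dict(np.load('r1.npz')); print(find_rings(c))
g=cv2.cvtColor(c['image'],cv2.COLOR_BGR2GRAY)
cs,_=cv2.findContours((g<60).astype(np.uint8),cv2.RETR_CCOMP,cv2.CHAIN_APPROX_NONE)
for k in cs:
    if len(k)>60:
        P=onplane(c,k.reshape(-1,2),12)[:,:2].astype(np.float32); e=cv2.fitEllipse(P); print(cv2.boundingRect(k),e,cv2.contourArea(P)/(np.pi/4*e[1][0]*e[1][1]))
E
```

```text
[(453.7, 143.2, 44.8, 47.5, [323.0, 230.0], 71, 14)]
(485, 224, 37, 36) ((461.7061767578125, 267.7286682128906), (21.249116897583008, 26.059642791748047), 56.73904037475586) 0.8997155619667606
(290, 196, 68, 69) ((453.663330078125, 143.17922973632812), (44.842247009277344, 47.51914596557617), 90.32140350341797) 0.9991508251838045
(305, 214, 38, 32) ((452.6408996582031, 143.18386840820312), (21.573070526123047, 24.114845275878906), 179.7799072265625) 0.9946934553427876
(441, 159, 102, 151) ((381.877685546875, 181.40921020507812), (83.76242065429688, 134.3002471923828), 0.0) 0.1106547230769208
(601, 155, 39, 147) ((450.38555908203125, 344.802978515625), (25.264673233032227, 135.31800842285156), 103.02306365966797) 0.815472121033592
(508, 0, 43, 40) ((323.45684814453125, 263.3944396972656), (21.674665451049805, 25.117218017578125), 0.11735545098781586) 0.979379499082914
(0, 0, 640, 480) ((498.5705261230469, 141.1712188720703), (384.2218322753906, 536.1611328125), 1.6797515153884888) 0.5978311164838893
(166, 300, 49, 67) ((535.8109130859375, 41.87023162841797), (14.591517448425293, 73.57460021972656), 59.61416244506836) 0.729896036684091
```

```bash
sed -i 's/r\[5\]<60\]/r[5]<95]/' h.py; python3 - <<'E'
from h import *
ok=ring_pick((453.7,143.2),'r1c')
print(ok); sv('r1d')
if ok and ring_place(-105):
    bot.move_gripper(70); p=bot.read_state()['ee_pos']; p[2]=150; bot.servo_line(p,speed=200); st('rel'); 
    q=rigpt(0,-105,205); bot.move_to(q,down(YAW)); sv('r1e')
E
```

```text
[(453.5, 143.1, 44.9, 47.5, [324.0, 232.0], 70, 14)]
down False t20.2 [453.9 143.2  25.7] F [-0.5 -0.7  0.7] w75.0
grip t20.6 [453.9 143.2  26. ] F [-4.2 -0.8 10.1] w44.0
up t21.4 [453.  143.  149.1] F [-0.2 -0.4 -1.3] w44.0
True
over t22.9 [ 563.6 -249.5  150. ] F [-0.  -0.2 -0.4] w44.0
placed hit=True t23.9 [ 562.7 -250.2   42.1] F [-3.3  1.9  6.7] w44.2
rel t25.0 [ 561.7 -249.8  148.7] F [ 0.1  0.6 -0.3] w69.9
```

```bash
python3 -c "
import cv2,numpy as np
a=[cv2.resize(cv2.imread(f'pics/{n}.png'),(400,300)) for n in ('r1d','r1e')];cv2.imwrite('pics/r1f.png',np.hstack(a))"
```

```text
(no output)
```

View pics/r1f.png

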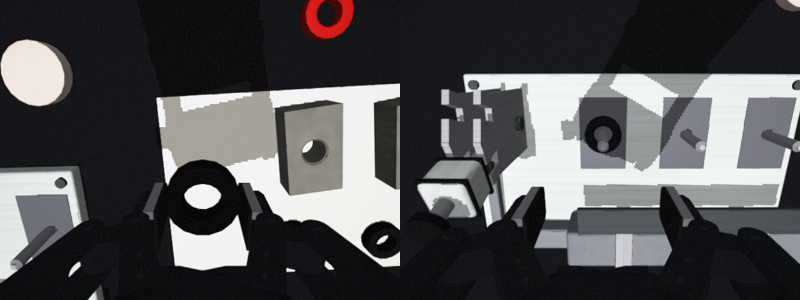

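```bash
sed -i 's/\[x,y,25\]/[x,y,26.5]/; s/p\[2\]=41.5/p[2]=43/' h.py; python3 - <<'E'
from h import *
for est,py,n in [((575.1,255.1),0,'r2'),((577.1,368.6),105,'r3')]:
    ok=ring_pick(est,n)
    print(ok)
    if not ok: break
    if not ring_place(py): print('bad'); break
    bot.move_gripper(70); p=bot.read_state()['ee_pos']; p[2]=150; bot.servo_line(p,speed=200); st('rel')
bot.move_to(rigpt(-40,20,240),down(YAW)); sv('r4')
E
```

```text
[(575.7, 255.0, 44.9, 47.5, [325.0, 232.0], 70, 14)]
down False t28.5 [576.2 255.2  27.5] F [-0.  -0.1  0.7] w74.5
grip t28.9 [576.1 255.2  27.8] F [-2.3 -0.5  7.7] w44.1
up t29.6 [575.2 254.8 148.6] F [-0.1  0.4 -1.5] w43.8
True
over t31.1 [ 560.7 -144.8  149.9] F [-0.5  0.1  0.5] w44.2
placed hit=True t32.0 [ 559.7 -145.3   43.8] F [-1.8  0.7  7.1] w44.3
rel t33.1 [ 558.6 -145.1  148.8] F [ 0.6  0.5 -0. ] w70.4
[(577.9, 368.5, 44.8, 47.5, [326.0, 232.0], 71, 14)]
down False t36.2 [578.4 368.8  27.6] F [ 0.7 -0.1  0.1] w75.3
grip t36.6 [578.3 368.7  27.8] F [-1.9 -1.4  6.6] w43.8
up t37.4 [577.4 368.2 148.5] F [-0.1  0.4 -1.6] w44.1
True
over t38.9 [557.7 -39.9 149.9] F [-0.   0.5 -0.1] w44.0
placed hit=True t39.9 [556.7 -40.5  43.7] F [-3.5 -0.1  7.8] w43.7
rel t40.9 [555.7 -40.4 148.9] F [-0.  -0.3  0.3] w70.1
```

View pics/r4.png

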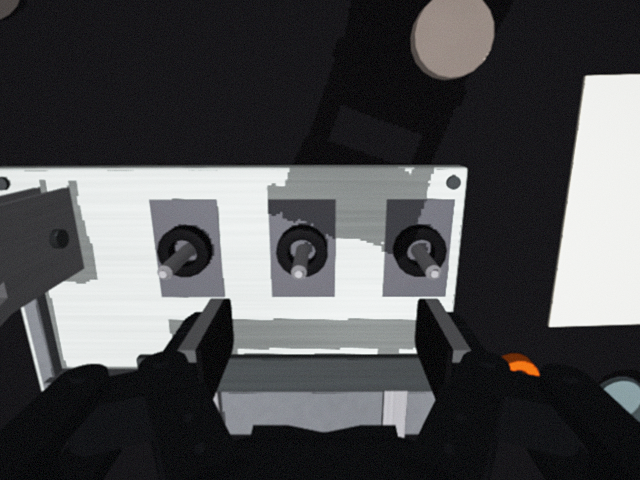

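```bash
cat >> h.py <<'E'
def find_blocks(c,lo=32,hi=44):
    P=cloud(c); z=P[...,2]; m=((z>lo)&(z<hi)&(P[...,1]>50)).astype(np.uint8)
    m[280:,:][:, :]=m[280:,:]
    m=cv2.morphologyEx(m,cv2.MORPH_OPEN,np.ones((3,3),np.uint8))
    n,l,s,ce=cv2.connectedComponentsWithStats(m); out=[]
    for i in range(1,n):
        x,y,w,h,a=s[i]
        if x<=1 or y<=1 or x+w>=639 or y+h>=479: continue
        Q=P[l==i][:,:2].astype(np.float32)
        if a<1500: continue
        (cx,cy),(a_,b_),ang=cv2.minAreaRect(Q)
        bx=cv2.boxPoints(((cx,cy),(a_,b_),ang)); e=bx[1]-bx[0]; f=bx[2]-bx[1]
        L=e if np.linalg.norm(e)>np.linalg.norm(f) else f
        if L[0]<0: L=-L
        # hole centre: contour holes in mask
        comp=(l==i).astype(np.uint8); cs,hi_=cv2.findContours(comp,cv2.RETR_CCOMP,cv2.CHAIN_APPROX_NONE)
        hc=[k for k,hh in zip(cs,hi_[0]) if hh[3]>=0 and cv2.contourArea(k)>150]
        hole=None
        if hc:
            k=max(hc,key=cv2.contourArea); hole=onplane(c,k.reshape(-1,2),38)[:,:2].astype(np.float32); e=cv2.fitEllipse(hole); hole=(np.round(e[0],1).tolist(),np.round(e[1],1).tolist())
        out.append((round(cx,1),round(cy,1),round(min(a_,b_),1),round(max(a_,b_),1),round(float(np.arctan2(L[1],L[0])),3),round(float(np.median(P[l==i][:,2])),1),hole))
    return out
E
python3 - <<'E'
from h import *
c=dict(np.load('w9.npz'))
for b in find_blocks(c): print(b)
E
```

```text
(445.5, 364.6, 56.8, 90.5, 0.213, 37.1, ([445.0, 363.4], [23.4, 24.3]))
(453.7, 254.9, 56.1, 90.4, 0.158, 37.1, ([453.0, 255.1], [24.1, 24.7]))
```

```bash
cat >> h.py <<'E'
def block_pick(est,yaw,name):
    bot.move_gripper(78); bot.move_to([est[0],est[1],165],down(yaw)); c=sv(name)
    bs=[b for b in find_blocks(c) if np.hypot(b[0]-est[0],b[1]-est[1])<45]
    print(bs)
    if len(bs)!=1: return False
    b=bs[0]
    if not(53<b[2]<60 and 86<b[3]<94): return False
    x,y=b[0],b[1]
    if b[6] and np.hypot(b[6][0][0]-x,b[6][0][1]-y)<4: x,y=(x+b[6][0][0])/2,(y+b[6][0][1])/2
    q=down(b[4]); bot.servo_line([x,y,90],q,speed=200)
    hit=bot.servo_line([x,y,29],q,speed=100,until_force=10); st('down %s'%hit)
    if hit: return False
    bot.move_gripper(40,60); st('grip')
    bot.servo_line([x,y,150],speed=150); s=st('up')
    return 51<s['grip_width']<59
def block_place(py,dx=0,dy=0):
    p=rigpt(dx,py+dy,150); bot.move_to(p,down(YAW)); s=st('over')
    if s['grip_width']<50: return False
    p[2]=60; hit=bot.servo_line(p,speed=80,until_force=8); s=st('placed hit=%s'%hit); return s['ee_pos'][2]<68
E
python3 - <<'E'
from h import *
ok=block_pick((453.5,255),0.158,'b1'); print(ok)
sv('b1b')
if ok:
    print(block_place(0))
    sv('b1c')
E
python3 -c "
import cv2,numpy as np
a=[cv2.resize(cv2.imread(f'pics/{n}.png'),(400,300)) for n in ('b1','b1b','b1c')];cv2.imwrite('pics/b1f.png',np.vstack([np.hstack(a[:2]),np.hstack([a[2],a[2]*0])]))"
```

```text
[(453.7, 255.0, 56.3, 90.5, 0.16, 37.1, ([452.3, 254.8], [23.4, 24.1]))]
down False t44.6 [453.4 255.1  29.6] F [0.1 0.7 0.6] w78.1
grip t44.9 [453.5 255.1  30. ] F [-1.4 -0.9  6. ] w55.0
up t45.9 [452.6 254.7 149.1] F [ 0.   0.1 -2.4] w55.2
True
over t47.5 [ 560.5 -144.7  150. ] F [-0.1 -0.3 -0.9] w54.9
placed hit=True t48.5 [ 560.2 -145.6   62. ] F [-1.5  0.4  6.6] w55.1
True
```

View pics/b1f.png

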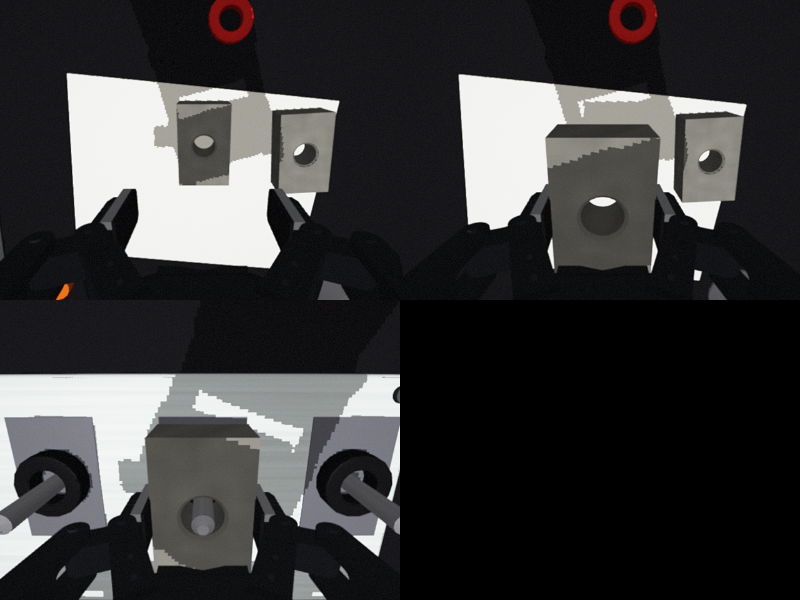

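Block is down on the spacer, with the post visible in its hole. Release it and do the second one.

```bash
cat > rel.py <<'E'
from h import *
def release():
    bot.move_gripper(72); p=bot.read_state()['ee_pos']; p[2]=160; bot.servo_line(p,speed=150); st('rel')
E
python3 - <<'E'
from rel import *
release()
ok=block_pick((445.5,364),0.213,'b2'); print(ok)
if ok:
    if block_place(105): release(); bot.move_to(rigpt(-50,30,250),down(YAW)); sv('b2c'); sv('s3','scene')
E
```

```text
rel t49.7 [ 559.  -145.3  159. ] F [-0.5 -0.2 -0.4] w71.9
[(446.0, 364.7, 56.1, 91.1, 0.214, 37.1, ([444.4, 364.4], [23.2, 24.2]))]
down False t53.1 [445.5 364.8  29.6] F [-0.8  0.6  0. ] w77.8
grip t53.5 [445.7 364.9  30. ] F [-0.7 -0.6  6.3] w54.7
up t54.4 [444.8 364.3 149. ] F [ 0.7  0.3 -0.5] w55.4
True
over t56.0 [557.4 -39.8 149.9] F [-0.2  1.4 -0.9] w55.3
placed hit=True t57.0 [557.2 -40.7  62. ] F [-1.8  0.6  7.2] w55.0
rel t58.1 [556.  -40.6 159.1] F [-0.1  0.3 -0.3] w72.3
```

View pics/b2c.png

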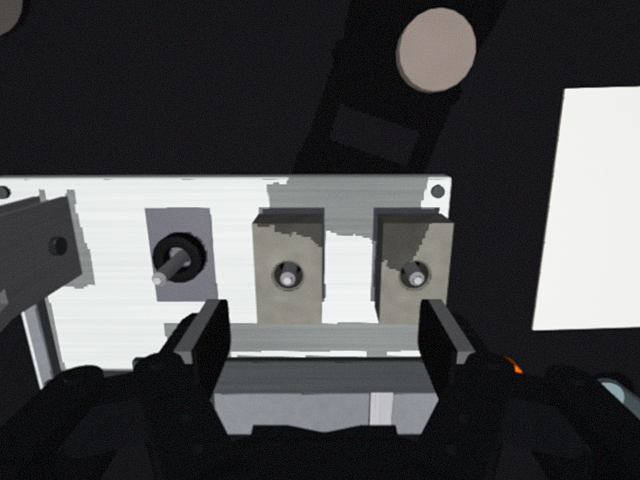

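View pics/s3.png

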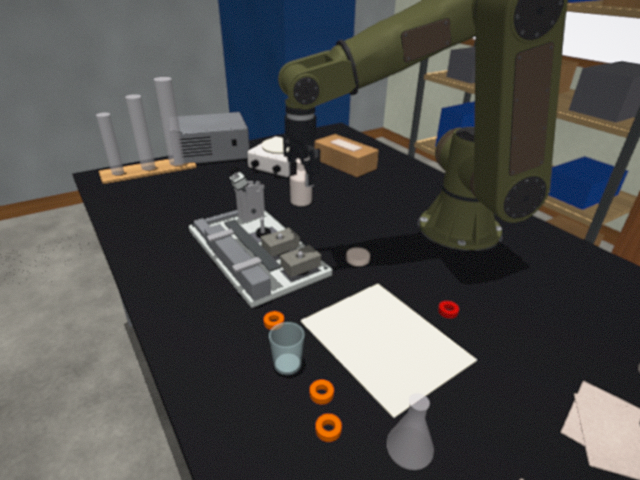

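```bash
python3 - <<'E'
from h import *
import h
c=dict(np.load('b2c.npz')); P=cloud(c); z=P[...,2]
for y in (0,105):
    o=rigpt(0,y,70); d=(P-o)@RZ
    m=(abs(d[...,0])<60)&(abs(d[...,1])<40)&(abs(z-70)<6); m[300:]=0
    (cx,cy),sz,ang=cv2.minAreaRect(d[m][:,:2].astype(np.float32)); print(y,np.median(z[m]),np.percentile(z[m],[5,95]),(cx,cy),sz,ang)
h.PIV[:]=[546.2,-366.2,50]
p,q=lev(.3,220); bot.move_to(p,q); st('pre')
p,q=lev(.3,110); print(bot.servo_line(p,q,speed=100,until_force=12)); st('at')
bot.move_gripper(30,40); st('grip')
for r in (120,125,127):
    p,q=lev(.3,r); bot.servo_line(p,q,speed=30); st(r)
sv('l1')
E
```

```text
0 69.07310864389927 [67.55331042 70.33012056] (-11.792095184326172, -0.6177024841308594) (56.173614501953125, 67.23729705810547) 89.96941375732422
105 69.12553315387174 [67.28674469 70.352364  ] (-11.862201690673828, -0.6153736114501953) (67.4080810546875, 56.58637237548828) 0.03144664317369461
pre t59.9 [ 611.6 -363.2  259.9] F [-0.5 -0.4 -0.2] w72.1
False
at t61.1 [ 579.  -365.3  155.8] F [ 0.2 -0.1  1.1] w72.1
grip t61.5 [ 578.9 -365.1  155.5] F [-0.1  3.5  3.3] w35.5
120 t62.0 [ 581.6 -365.1  164.5] F [-0.7  3.4 -3.6] w35.5
125 t62.3 [ 583.2 -365.   169.7] F [-1.1  4.1 -4.4] w35.5
127 t62.6 [ 583.8 -365.   171.5] F [-1.5  5.  -3.5] w35.3
```

View pics/l1.png

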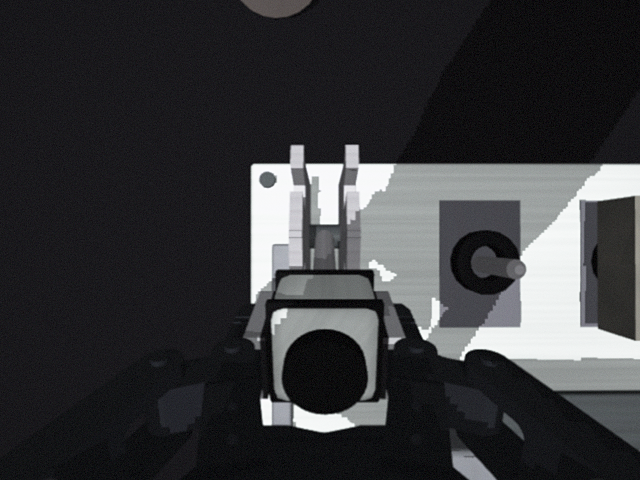

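```bash
sed -i 's/^PIV=.*/PIV=np.array([546.2,-366.2,50.])/' h.py; python3 - <<'E'
from h import *
ok=arc(.3,-.31,127,lim=25); print(ok)
for r in (118,111):
    p,q=lev(-.31,r); bot.servo_line(p,q,speed=40); st(r)
sv('l2')
E
```

```text
0.232 t62.9 [ 575.2 -365.3  174.2] F [-2.1  5.4 -4.1] w35.6
0.164 t63.2 [ 566.7 -365.5  175.9] F [-0.4  4.5 -4.9] w35.9
0.097 t63.4 [ 558.1 -365.7  177. ] F [-0.9  4.8 -4.1] w35.8
0.029 t63.7 [ 549.6 -366.   177.5] F [ 0.1  5.9 -4.5] w35.2
-0.039 t64.0 [ 541.  -366.2  177.4] F [-0.2  5.1 -5. ] w35.3
-0.107 t64.3 [ 532.3 -366.5  176.7] F [ 1.1  5.5 -5.3] w35.8
-0.174 t64.5 [ 523.8 -366.7  175.5] F [ 1.9  5.4 -4.5] w35.4
-0.242 t64.8 [ 515.3 -367.   173.6] F [ 0.3  4.9 -4.8] w35.6
-0.310 t65.1 [ 508.2 -367.2  172.2] F [ 7.4  6.3 -1.6] w34.9
True
118 t65.5 [ 511.1 -367.1  163.2] F [ 6.7  4.1 -2.9] w35.3
111 t65.8 [ 513.2 -367.   156.4] F [ 5.9  4.9 -2.8] w35.5
```

```bash
python3 - <<'E'
from h import *
bot.move_gripper(80); st('open')
p,q=lev(-.3,230); bot.servo_line(p,q,speed=150)
bot.move_to([502,-366,315],down(YAW)); st(); c=sv('f1')
print('collar top centre pred lift 0/12',[proj(c,lev(-.3,124+k)[0]).round(1).tolist() for k in (0,12)],'cap',proj(c,lev(-.3,150)[0]))
bot.move_to(rigpt(-70,-60,290),down(YAW)); c=sv('f2'); st()
print('keeper top front edge clamped',proj(c,[rigpt(22,-100,84),rigpt(22,0,84),rigpt(22,100,84)]).round(1))
sv('s4','scene')
E
python3 -c "
import cv2,numpy as np
a=cv2.imread('pics/s4.png')[150:310,170:350];a=cv2.resize(a,(400,300),interpolation=2)
b=cv2.imread('pics/f1.png')[165:315,230:430];b=cv2.resize(b,(400,300),interpolation=2)
cv2.imwrite('pics/f3.png',np.hstack([a,b]))"
```

```text
open t66.3 [ 512.3 -367.3  155.9] F [-0.3  0.1  0.5] w79.7
 t67.7 [ 502.7 -365.6  313.3] F [-0.2  0.3 -1.7] w80.3
collar top centre pred lift 0/12 [[[321.5, 237.6]], [[321.5, 237.5]]] cap [[321.36724489 237.32365591]]
 t68.5 [ 491.9 -208.4  290. ] F [ 0.2  0.2 -0.4] w79.8
keeper top front edge clamped [[281.2 307.2]
 [389.7 307.2]
 [497.8 307.1]]
```

View pics/f3.png

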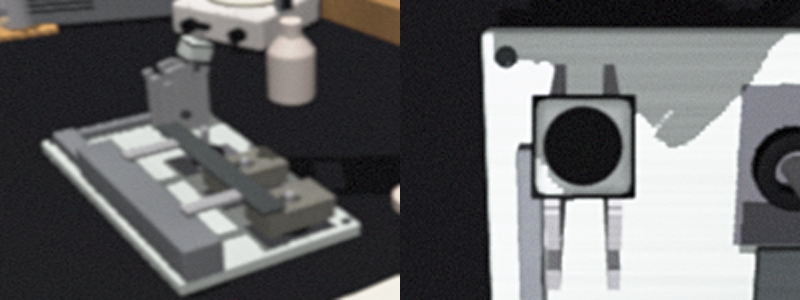

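View pics/f2.png

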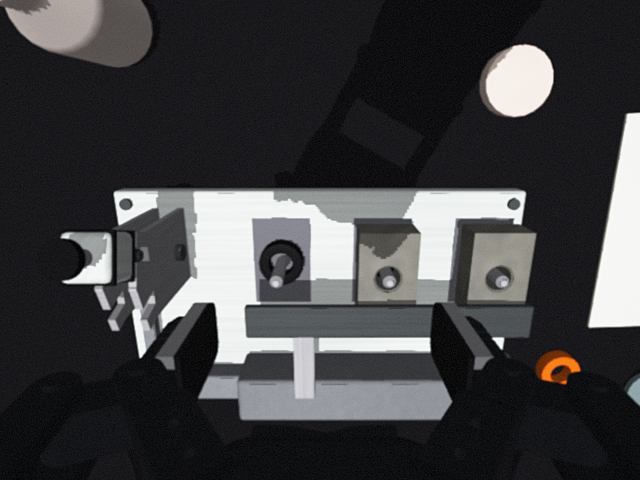

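```bash
python3 - <<'E'
from h import *
for n in ('w3','f1'):
    c=dict(np.load(n+'.npz')); P=cloud(c); o=lev(-.3,0)[0]; d=(P-o)@RZ
    ax=np.array([-np.sin(.3),0,np.cos(.3)]); r=d@ax; lat=d-r[...,None]*ax
    h=np.hypot(lat[...,0],lat[...,2]); ya=abs(lat[...,1])
    m=(r>100)&(r<146)&(ya<17)&(abs(h)<17)&(np.maximum(ya,h)>14.5)
    print(n,m.sum(),np.median(r[m]),np.percentile(r[m],[10,90]),'cap',np.median(r[(r>146)&(ya<10)&(h<10)]))
    g=cv2.cvtColor(c['image'],cv2.COLOR_BGR2GRAY)
c=cam('top'); sv('t2','top')
print(bot.read_state()['clock'])
E
```

```text
w3 557 121.44857683645509 [119.97956465 122.80582996] cap 148.9932985382062
f1 642 121.63137619665464 [120.35334085 122.68312229] cap 148.9658058998641
68.6583
```

View pics/t2.png

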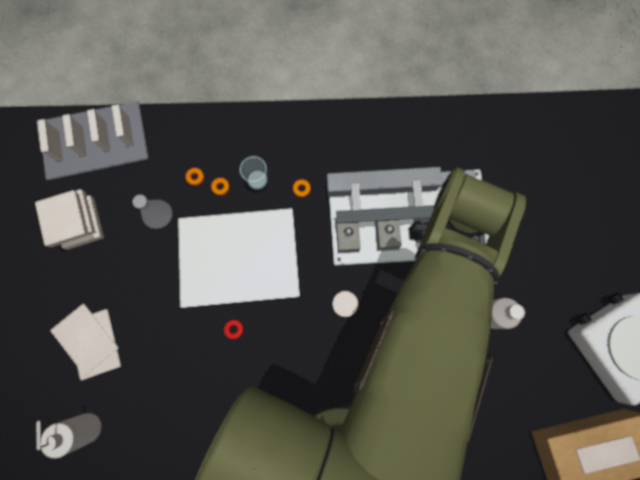

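```bash
python3 - <<'E'
from h import *
bot.finish_job(); print(bot.read_state()['clock'])
E
```

```text
the job is handed in; nothing more can be done
the job is handed in; nothing more can be done
```

The rig is loaded and clamped, and the job is handed in at about 69 s of robot time. I opened the lever, put one black spacer on each of the three posts, and placed both blocks present on the left and middle posts. Then I pulled the lever back to clamped. Only two blocks were in the scene, so the right post carries a spacer alone.

Last checks:
- **Keeper:** its front edge sat on the predicted pixel line in both positions (242 predicted and about 241 seen when open; 307 predicted and about 306 seen when clamped).
- **Collar:** its top measured 121.6 mm from the pivot after clamping, against 121.4 mm at the start, so it is home. At the open end I judged it home only from the picture, where it matched the zero-lift prediction.
- **Blocks:** after placing, before I moved the lever back, both tops read about 69 mm high against 70 expected, in line with the depth bias of just under 1 mm seen elsewhere. Both lay square to the rig to within my measurement, with the post showing in each hole.
- **Bystanders:** the jar, beaker, flask, puck and coloured rings were all where they started in the final top view.

The lever's pivot turned out to be about 1.5 mm from my first estimate. That caused a steady sideways load of 5 to 13 N on the tool while opening, well under the limits, and I corrected it before closing. I saw no knocked part and no loss of grip.

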